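# Fetch the clip-lid box over the shelf rail and open it

### The job

Take the long clip-lid box down from the upper glass shelf: lift it level and still shut up over the front rail without knocking the rail, and set it down gently on the counter in front of the shelf. Then press its two side tabs together so that the lid springs up, let go, and push the lid right back until it stays open by itself. Leave the two porcelain jars, the timer and the funnel where they are.

Things in the scene. Friction and masses are not known exactly. Their poses are not given: they have to be found in the camera images.
- counter: The wooden counter top, flat and fixed; its surface is at height 0, origin at a point of the surface in the middle of the work.
- shelf: Fixed two-tier glass shelf unit on the counter, 180 mm deep (x), 480 mm wide (y); origin at the centre of its footprint, -x is its front. The upper glass, where box and jars stand in a row, is at height 125 mm, with nothing above it. Corner posts reach 163 mm, thin side and back rails 154 mm. The lower glass holds a turntable with shakers and small jars, out of the way.
- rail: Fixed steel retaining rail (two thin bars) along the whole front of the upper glass; origin midway along it at the height of the glass. It runs along the shelf's y, 84 mm in front of the shelf's centre, is 8 mm thick, and its top is 30 mm above the glass, 155 mm above the counter.
- rail_top (a point): Middle of the top of the front rail.
- caddy: The loose clip-lid box: white plastic, flat grey lid, 120 mm long (x), 58 wide (y), 78 high with lid, 0.3 to 0.6 kg; origin at the centre of its underside. -x is its front (lid's lip), the hinge is at +x. The long sides are plain from x = -20 mm to the rear: grip across these 58 mm near x = 0 (centre of mass) to carry it. It starts front to the rail, 20 mm behind it; jars 40 mm or more beside it.
- tab_left_face (a point): Middle of the outer face of the tab on the box's +y side: a ribbed pad 28 x 28 mm, 40 mm in front of the box's centre, 49 mm above its underside, 5 mm proud of the side wall (the two tabs' faces are 68 mm apart when free, 58 mm fully in).
- tab_right_face (a point): The same for the tab on the box's -y side.
- tab_left (a joint): Travel of the left tab into the box, m: 0 free, 0.005 fully in, flush with the wall. Spring: 3 N to start, 9 N fully in; it springs out again when let go. Past 0.003 it frees the lid on its side; the lid comes up only when both tabs are in at once, so press them together, fully.
- tab_right (a joint): The same for the right tab.
- lid (a joint): Lid angle, rad: 0 shut, grows as it opens up and back. Latched, it cannot be pulled up. With both tabs pressed a light spring lifts it to about 0.85, no further, and it stays there with the tabs let go. Below upright (1.57) it falls back to 0.85; past upright it falls open against its stop at 1.8. It moves easily, under 1 N at the lip.
- lid_hinge (a point): Middle of the hinge axis, which lies along the box's y: 60 mm behind the box's centre, 72 mm above its underside.
- lid_edge (a point): Middle of the lid's front lip, 128 mm from the hinge axis; the lid is 5 mm thick, 58 mm wide; shut, the lip overhangs the front wall by 8 mm. Open against its stop the lid leans back 29 mm behind the hinge and stands 197 mm high, so leave 30 mm or more between the rear of the box and the rail.
- jar_a: Square porcelain jar with a wooden lid, 70 x 70 mm, 84 mm high, loose on the upper glass; origin at the centre of its underside. Leave alone.
- jar_b: The second such jar. Leave alone.
- timer: Round steel kitchen timer with a dial on top, 76 mm across, 54 mm high, loose on the counter; origin at the centre of its underside. Leave alone.
- funnel: Plastic funnel standing mouth down on the counter, 100 mm across (with a small side tab to 73 mm from its axis), 105 mm high, loose; origin at the centre of its underside. Leave alone.
Not all that is in view belongs to the job. What is shaped like the caddy but purple or yellow is not meant.

How it is judged:
On the way, in this order (a step that is already met when the one before it is completed fails the run):
1. the box stands on the counter in front of the shelf, upright and still shut (height (world z) of caddy below 0.008 m and x of caddy in the frame of shelf below -0.11 m and angle between caddy's own z axis and vertical below 0.08 rad and value of joint lid below 0.05 rad), for 0.2 s.
2. both side tabs are pressed in together (value of joint each of tab_left, tab_right above 0.003 m), for 0.05 s.
At the end, for the whole second after the job is handed in: The box stands upright (within 0.08 rad) and at rest on the counter in front of the shelf (its centre more than 110 mm in front of the shelf's centre), and its lid rests open, past 1.65 rad (height (world z) of caddy below 0.008 m and x of caddy in the frame of shelf below -0.11 m and angle between caddy's own z axis and vertical below 0.08 rad and linear speed of caddy below 0.02 m/s and value of joint lid above 1.65 rad); the robot touches nothing.
It fails at once if the box is tipped (angle between caddy's own z axis and vertical above 0.35 rad).
It fails at once if the box knocks against the front rail (contact force between caddy and rail above 15 N).
It fails at once if the box is dropped or banged down (contact force between caddy and counter above 60 N or (height (world z) of caddy below 0.05 m and linear speed of caddy above 0.45 m/s)).
It fails at once if a jar is moved (distance of any of jar_a, jar_b from where it was at the start of the episode above 0.025 m).
It fails at once if the timer or the funnel is moved (distance of any of timer, funnel from where it was at the start of the episode above 0.025 m).
It also fails if it takes over 64 s, if anything falls off the work surface, if the arm or the gripper's body presses on something with over 40 N, if the wrist force passes 120 N, or if a joint passes its speed limit or range.

### The arm

A 7-joint arm with a two-finger parallel gripper is mounted at the origin on the work surface. World frame = base frame: x ahead of the robot, y to its left, z up, the work surface at z = 0. Lengths are in m, angles in rad, forces in N, time in s.
With the tool pointing down it reaches from about 0.4 to 0.85 m from the base axis. Payload 10.4 kg.
Tool frame: the origin (TCP) lies midway between the tips of the shut fingers; the grasp point (between the pads) lies 19 mm behind it; z points along the fingers, y is the line along which they close (so a half turn about z gives the same grasp; the last joint's range is limited). The gripper opens to 87 mm and grips with 3 to 60 N. Pads are 19 mm wide; open, the fingers measure 117 mm over their backs; the gripper's body (75 mm by 190 mm) begins 51 mm behind the grasp point.
Start: joints at [-1.365, 0.332, -0.065, 1.46, 0.022, 1.35, -0.088], TCP at [0.142, 0.609, 0.223] pointing down, gripper open.
Joint ranges: [-2.6, 2.6], [-0.5, 2.12], [-1.47, 1.34], [0.16, 2.42], [-1.27, 4.41], [0.06, 2.06], [-2.6, 2.6]. Speed limits (rad/s): [2.22, 2.22, 2.79, 2.79, 3.14, 3.14, 3.14].

### API

Orientations are given as a unit quaternion [x, y, z, w].
In Python, from bench import r gives the robot as it stands.
- The arm moves only by the tool arm_command, never from a script. Its argument "moves" is one flat list of numbers, 4 for each row, row after row: the shift along the tool's x, y, z in cm, then the turn about the tool's z in degrees. A call has 1 to 12 rows; each row shifts and turns the commanded pose from where the row before left it, along the tool's axes as they then stand; what a row does not reach is not made up. A row lasts 1/12 s, in which the tool goes at most 41.7 mm and 7.16 degrees, less where a joint would pass 70% of its speed; a pose out of reach is approached as far as the arm can. A call with a gripper value outside its range is refused whole. "fingers" is the opening in per cent of the stroke, from 0 (shut) to 100 (fully open), set as the call begins (left out, the last holds). The fingers move at their own pace and stop on an object; "squeeze" is the grip in N (left out, the last holds). Time passes only in rows, so rows that do not move let the fingers close. It gives the time, the measured TCP pose, the force, the opening and the grip force at its end, in the units of the state.
- r.read_state(): the state, without advancing time (a new reading comes with each control period).
- r.camera(name): name is "scene" or "top" or "wrist"; returns the picture (400x640x3 uint8, red, green, blue); there is no depth.
- r.camera_info(name): a dict with "fx", "fy", "cx", "cy" (pixels), "origin" and "attitude" of the camera in the world. Camera axes: x right, y up, looking along -z (the intrinsics and any distortion apply to the point x, -y, -z); pixel columns grow to the right and rows downward; lengths in m; the calibration is good to about 2 mm. A picture is of the moment at which its call begins: read the wrist's pose just before it. camera_info takes no time and is no camera call; for the wrist camera it gives the pose at the moment of the call.
- r.close_job(): hands the job in; it is judged then, once.
The state is a dict: "time": time; "joint_positions": joint angles; "joint_vel": joint speeds; "joint_torque": joint torques, N m; "ee_pos": TCP position; "eef_rot": TCP orientation; "ft_force": force on the tool from outside, world axes, zero at the start; "torque": the same for the moment, N m; "width": finger opening in m; "grip_force": force on a finger pad.
Only numpy, scipy, OpenCV 4.12 (cv2) and the standard library are available. Lean on these libraries where they do the work, as an engineer would, in place of code of your own. Each camera call takes 0.05 s, during which the arm holds its last target. There are 200 camera calls.

## Working session

There is one attempt and no reset: what is moved stays moved. The work goes in short steps, Python scripts to look and compute and a tool call to move; the robot and the scene stay as the last step left them, time stands still between calls to the robot, and variables do not carry over. Pictures are saved under pics/ and viewed, at most 10 in all, crops included, and the job is handed in when it is done.

Besides the shell and the picture viewer there is one more tool, called after "Call:" as a command line: name --argument value ..., lists and objects as JSON in quotes. arm_command: Moves the arm, as the interface text tells. Its arguments: {"type":"object","properties":{"moves":{"type":"array"},"fingers":{"type":"number"},"squeeze":{"type":"number"}},"required":["moves"]}

```bash
ls; mkdir -p pics; python3 - <<'E'
from bench import r
import cv2, numpy as np
s=r.read_state(); print(s['time'],s['ee_pos'],s['eef_rot'],s['width'])
ims=[]
for n in ['scene','top','wrist']:
    i=r.camera_info(n); print(n,i)
    im=r.camera(n); cv2.imwrite(f'pics/{n}0.png',im[:,:,::-1])
E
```

```text
pics
0.0 [0.14167568 0.60830921 0.2217365 ] [ 1.14134079e-01  9.93465076e-01 -7.43861142e-04 -3.83277258e-05] 0.08714692785663383
scene {'fx': 485.04160703683783, 'fy': 485.04160703683783, 'cx': 322.2179148834198, 'cy': 208.70911643929387, 'origin': array([1.16604664, 0.81421907, 0.88316856]), 'attitude': array([0.14430261, 0.42626326, 0.84775372, 0.28069558])}
top {'fx': 405.33195633732663, 'fy': 405.33195633732663, 'cx': 316.7300419078753, 'cy': 195.94325529917558, 'origin': array([0.44820014, 0.04093793, 1.12000414]), 'attitude': array([ 0.03602078, -0.04636791, -0.69885158,  0.71285271])}
wrist {'fx': 321.51317675996967, 'fy': 321.51317675996967, 'cx': 313.99498689332466, 'cy': 192.65069740226906, 'origin': array([0.06741503, 0.62639714, 0.38400918]), 'attitude': array([-0.10967071, -0.08626239,  0.61563751,  0.77557823])}
```

View pics/scene0.png

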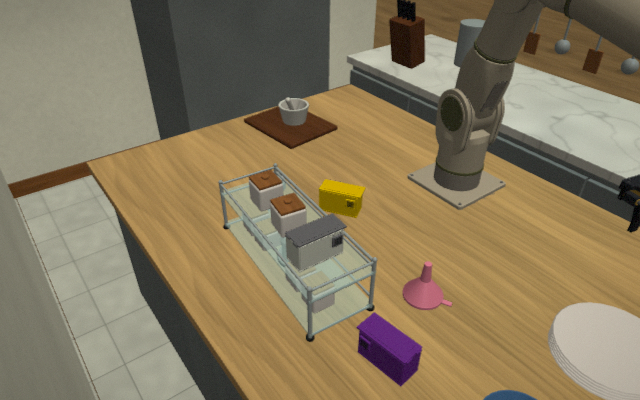

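View pics/top0.png

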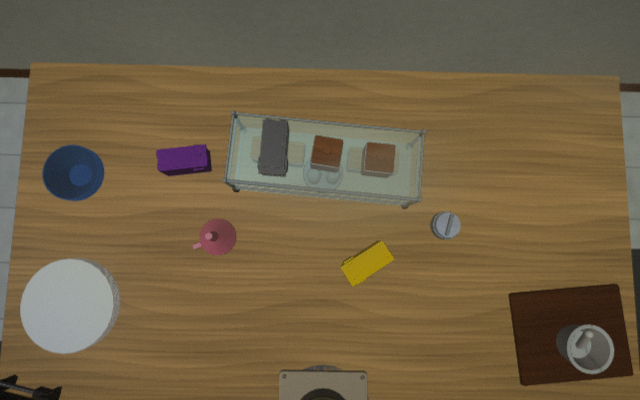

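The scene view shows the grey-lid caddy at about (316,240), the jars at (267,187) and (288,212), and the funnel at (425,290). In the top view the caddy lid is at about (273,148), the jars at (327,153) and (379,158), the funnel at (216,237), the timer at (447,225) and the yellow box at (367,264).

```bash
cat > h.py <<'E'
import cv2, numpy as np
from scipy.spatial.transform import Rotation as R
def ray(info,p):
    d=np.array([(p[0]-info['cx'])/info['fx'],-(p[1]-info['cy'])/info['fy'],-1.])
    return np.array(info['origin']),R.from_quat(info['attitude']).apply(d)
def onz(info,p,z):
    o,d=ray(info,p); return o+d*(z-o[2])/d[2]
def tri(a,b):
    A=[];y=[]
    for i,p in (a,b):
        o,d=ray(i,p); d/=np.linalg.norm(d); P=np.eye(3)-np.outer(d,d); A.append(P); y.append(P@o)
    x=np.linalg.lstsq(np.vstack(A),np.hstack(y),rcond=None)[0]
    return x,[np.linalg.norm(A[k]@x-y[k]) for k in (0,1)]
def proj(info,X):
    c=R.from_quat(info['attitude']).inv().apply(np.array(X)-info['origin'])
    return np.array([info['cx']-info['fx']*c[0]/c[2],info['cy']+info['fy']*c[1]/c[2]])
def blob(im,roi,f):
    "largest blob of mask f(hsv) in roi x0,y0,x1,y1 -> contour"
    x0,y0,x1,y1=roi; m=f(cv2.cvtColor(im,cv2.COLOR_BGR2HSV).astype(int)).astype(np.uint8)
    z=np.zeros_like(m); z[y0:y1,x0:x1]=m[y0:y1,x0:x1]
    c=max(cv2.findContours(z,0,2)[0],key=cv2.contourArea); return c
E
python3 - <<'E'
from h import *
from bench import r
T=r.camera_info('top');S=r.camera_info('scene')
t=cv2.imread('pics/top0.png');s=cv2.imread('pics/scene0.png')
lid=lambda h:(h[...,1]<50)&(h[...,2]<110)
ct=blob(t,(250,112,300,180),lid); cs=blob(s,(280,210,352,270),lid)
for c in (ct,cs): print(cv2.contourArea(c),cv2.boundingRect(c),cv2.minAreaRect(c))
for n,im,c,x0,y0,x1,y1 in (('a',t,ct,215,100,435,220),('b',s,cs,210,150,390,340)):
    im=im.copy(); cv2.drawContours(im,[c],-1,(0,0,255),1)
    cv2.imwrite(f'pics/{n}.png',cv2.resize(im[y0:y1,x0:x1],None,fx=3 if n=='b' else 3.6,fy=3 if n=='b' else 3.6,interpolation=2))
b=cv2.boxPoints(cv2.minAreaRect(ct)); print([onz(T,p,.203).round(4) for p in b])
def cen(c): 
    m=cv2.moments(c); return (m['m10']/m['m00'],m['m01']/m['m00'])
print('tri',tri((T,cen(ct)),(S,cen(cs))))
cf=blob(t,(190,215,240,258),lambda h:(h[...,1]>90)&((h[...,0]>165)|(h[...,0]<5)))
print('funnel',cv2.boundingRect(cf),onz(T,(217,237),.0))
print('yellow',onz(T,(367,264),.06),'purple',onz(T,(185,160),.06),'jarA',onz(T,(327,149),.209),'timer',onz(T,(447,225),.05))
for p in [(235,116),(232,188),(407,205),(422,132)]: print('post',onz(T,p,.163))
E
```

```text
1528.0 (257, 116, 37, 61) ((274.3475646972656, 145.8719482421875), (30.920827865600586, 59.74345397949219), 6.340191841125488)
1175.5 (285, 210, 61, 60) ((309.14141845703125, 234.49325561523438), (36.663536071777344, 64.0489501953125), 47.0213623046875)
[array([0.6037, 0.1691, 0.203 ]), array([0.744 , 0.1589, 0.203 ]), array([0.7375, 0.0872, 0.203 ]), array([0.5973, 0.0987, 0.203 ])]
tri (array([0.67576422, 0.12752691, 0.1840826 ]), [np.float64(0.005899595585676219), np.float64(0.005899595585676109)])
funnel (200, 219, 36, 36) [0.46065278 0.29678069 0.        ]
yellow [ 0.39792753 -0.10684157  0.06      ] purple [0.66103607 0.37706293 0.06      ] jarA [0.66397347 0.00707929 0.209     ] timer [ 0.50334107 -0.32013592  0.05      ]
post [0.75150408 0.22989521 0.163     ]
post [0.57523282 0.22954814 0.163     ]
post [ 0.54318521 -0.18722608  0.163     ]
post [ 0.72230016 -0.22509382  0.163     ]
```

View pics/a.png

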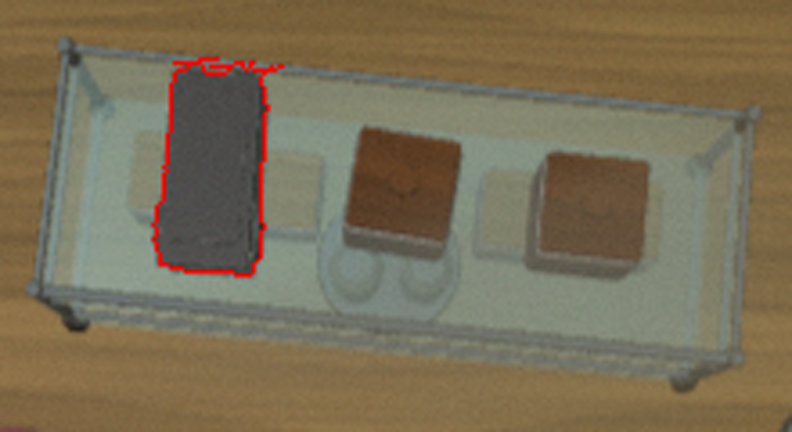

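View pics/b.png

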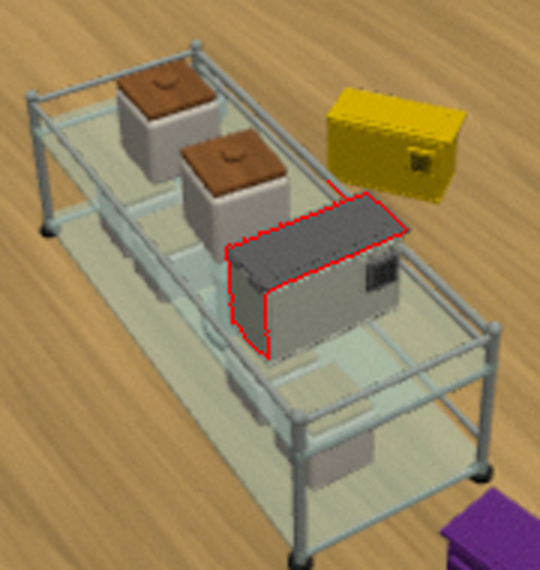

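The crops show the caddy's lid corners in both views: in the top crop (173,72), (262,75), (157,262), (247,272), and in the scene crop (268,290), (228,247), (408,231), (367,193). The post tops show in both as well. I'll triangulate these.

```bash
python3 - <<'E'
from h import *
from bench import r
T=r.camera_info('top');S=r.camera_info('scene')
a=lambda p:(p[0]/3.6+215,p[1]/3.6+100); b=lambda p:(p[0]/3+210,p[1]/3+150)
P={'rear+y':((173,70),(268,290)),'rear-y':((260,75),(228,247)),'front+y':((157,262),(408,231)),'front-y':((246,272),(367,193)),
'post b+':((65,45),(300,415)),'post f+':((35,290),(493,327)),'post f-':((737,360),(196,47)),'post b-':((753,114),(33,97))}
X={}
for k,(p,q) in P.items():
    x,e=tri((T,a(p)),(S,b(q))); X[k]=x; print(k,x.round(4),round(e[0]*1e3,1))
f=(X['front+y']+X['front-y'])/2; re=(X['rear+y']+X['rear-y'])/2
d=f-re; print('front',f,'rear',re,np.linalg.norm(d),'yaw of +x',np.degrees(np.arctan2(-d[1],-d[0])))
print('width',np.linalg.norm(X['front+y']-X['front-y']),np.linalg.norm(X['rear+y']-X['rear-y']))
v=X['post f+']-X['post f-'];print('shelf yaw',np.degrees(np.arctan2(-v[0],v[1])),np.linalg.norm(v)); v=X['post b+']-X['post b-'];print(np.degrees(np.arctan2(-v[0],v[1])),np.linalg.norm(v))
q=r.read_state()['eef_rot']; print(R.from_quat(q).as_matrix().round(3))
E
```

```text
rear+y [0.7323 0.1575 0.2005] 0.8
rear-y [0.7297 0.1012 0.2018] 1.1
front+y [0.6072 0.1631 0.1983] 0.1
front-y [0.6022 0.1062 0.1972] 0.1
post b+ [0.7614 0.2366 0.1574] 0.7
post f+ [0.5939 0.2487 0.1566] 0.3
post f- [ 0.5564 -0.22    0.1531] 0.6
post b- [ 0.7242 -0.2315  0.1556] 1.4
front [0.60468292 0.13461326 0.19774558] rear [0.73099284 0.12933819 0.20111992] 0.12646505341480496 yaw of +x -2.39145041452702
width 0.05712615019403215 0.05632481085805329
shelf yaw -4.573044771043236 0.470256083404247
-4.54865774027411 0.4695420550513402
[[-0.974  0.227 -0.   ]
 [ 0.227  0.974 -0.001]
 [-0.    -0.001 -1.   ]]
```

The lid top triangulates to about 0.20 m and the caddy centre to (0.672, 0.132) with yaw -2.4 to -4.5°. The sizes agree with the text. Moving to hover for a closer look.

Call:
arm_command --moves '[0,0,-3.5,-4.75,0,0,-3.5,-4.75,-2.7,-2.5,0,0,-2.7,-2.5,0,0,-2.7,-2.5,0,0,-2.7,-2.5,0,0,-2.7,-2.5,0,0,-2.7,-2.5,0,0,-2.7,-2.5,0,0,-2.7,-2.5,0,0,-2.7,-2.5,0,0,-2.7,-2.5,0,0]' --fingers 100

```text
time: 1.15
ee_pos: [0.3963, 0.3406, 0.2925]
eef_rot: [0.031, 1.0, 0.0, -0.0]
ft_force: [-0.3, 1.2, 0.1]
width: 0.0872
grip_force: 0.0
```

Call:
arm_command --moves '[-2.7,-2.5,0,0,-2.7,-2.5,0,0,-2.7,-2.5,0,0,-2.7,-2.5,0,0,-2.7,-2.5,0,0,-2.7,-2.5,0,0,-2.7,-2.5,0,0,-2.7,-2.5,0,0,0,0,0,0,0,0,0,0]'

```text
time: 1.98
ee_pos: [0.5993, 0.1265, 0.2918]
eef_rot: [0.034, 0.999, -0.001, -0.0]
ft_force: [-0.6, 0.1, -0.2]
width: 0.0871
grip_force: 0.0
```

```bash
python3 - <<'E'
from h import *
from bench import r
s=r.read_state(); print(s['time'],s['ee_pos'],R.from_quat(s['eef_rot']).as_matrix().round(4))
i=r.camera_info('wrist');im=r.camera('wrist')[:,:,::-1]; cv2.imwrite('pics/w1.png',im)
import pickle; pickle.dump(i,open('w1.pkl','wb'))
for n,X in dict(fl=(.607,.163,.2),fr=(.602,.106,.2),rl=(.732,.158,.2),rr=(.73,.101,.2)).items(): print(n,proj(i,X))
E
```

```text
1.9833 [0.59931507 0.12652568 0.29181905] [[-9.977e-01  6.720e-02 -7.000e-04]
 [ 6.720e-02  9.977e-01 -1.400e-03]
 [ 6.000e-04 -1.400e-03 -1.000e+00]]
fl [357.95380114 202.62179298]
fr [288.93807601 201.28171603]
rl [356.60309234 329.85845489]
rr [295.75970393 331.47005567]
```

View pics/w1.png

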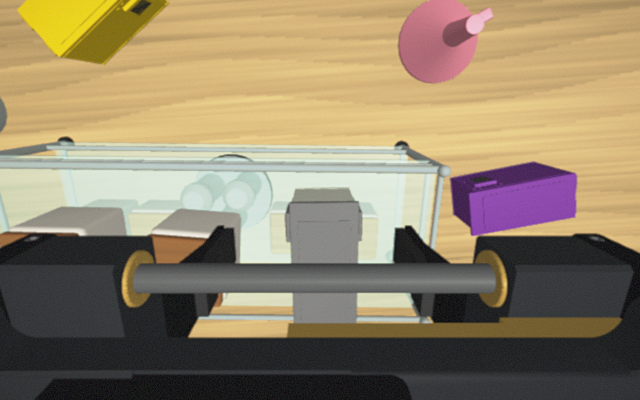

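The wrist view shows the grey lid between columns 291 and 359, with its front lip at about row 203 and the tab ears at (288,225) and (361,225). This matches the projected corners. I'll refine the sides from edges.

```bash
python3 - <<'E'
from h import *
import pickle; i=pickle.load(open('w1.pkl','rb'))
im=cv2.imread('pics/w1.png'); g=cv2.GaussianBlur(cv2.cvtColor(im,6),(3,3),0).astype(int)
L=[];Rr=[]
for v in list(range(244,262,3))+list(range(294,316,3)):
    d=np.diff(g[v]); l=280+np.argmin(d[280:305]); q=345+np.argmax(d[345:368]); L.append((l+.5,v));Rr.append((q+.5,v))
print(L,Rr)
for z in (.200,.203):
    P=np.array([onz(i,p,z) for p in L]);Q=np.array([onz(i,p,z) for p in Rr])
    for A in (P,Q):
        vx,vy,x0,y0=cv2.fitLine(A[:,:2].astype(np.float32),cv2.DIST_HUBER,0,.01,.01).ravel(); print(z,'yaw',np.degrees(np.arctan(vy/vx)),'y at x=.672',y0+(.672-x0)*vy/vx)
for c in (325,):
    col=g[190:216,310:340].mean(1).astype(int); print(col)
print('lip',onz(i,(325,203),.2))
E
```

```text
[(np.float64(290.5), 244), (np.float64(290.5), 247), (np.float64(290.5), 250), (np.float64(290.5), 253), (np.float64(290.5), 256), (np.float64(290.5), 259), (np.float64(292.5), 294), (np.float64(292.5), 297), (np.float64(292.5), 300), (np.float64(292.5), 303), (np.float64(292.5), 306), (np.float64(292.5), 309), (np.float64(292.5), 312), (np.float64(292.5), 315)] [(np.float64(357.5), 244), (np.float64(357.5), 247), (np.float64(357.5), 250), (np.float64(357.5), 253), (np.float64(357.5), 256), (np.float64(357.5), 259), (np.float64(356.5), 294), (np.float64(356.5), 297), (np.float64(356.5), 300), (np.float64(356.5), 303), (np.float64(356.5), 306), (np.float64(356.5), 309), (np.float64(356.5), 312), (np.float64(357.5), 315)]
0.2 yaw -3.1729214 y at x=.672 0.10199308
0.2 yaw -2.6551626 y at x=.672 0.16031252
0.203 yaw -3.1729233 y at x=.672 0.10225544
0.203 yaw -2.6551268 y at x=.672 0.15990208
[144 141 141 142 142 142 142 142 143 142 132 112 106 121 135 139 139 139
 139 139 139 139 139 139 139 139]
lip [0.60549596 0.13571899 0.2       ]
```

Call:
arm_command --moves '[-2.5,0.28,0,-0.4,-2.5,0.28,0,-0.3,-2.45,0.28,0,-0.3,0,0,0,0,0,0,2.8,0,0,0,2.8,0,0,0,2.8,0,0,0,2.8,0,0,0,2.0,0,0,0,1.0,0,0,0,0,0,0,0,0,0]'

```text
time: 3.03
ee_pos: [0.6731, 0.1341, 0.1514]
eef_rot: [0.022, 1.0, 0.0, 0.0]
ft_force: [1.0, -0.2, 0.2]
width: 0.0868
grip_force: 0.0
```

Call:
arm_command --moves '[0,-0.3,0,0,0,0,0,0,0,0,0,0,0,0,0,0,0,0,0,0,0,0,0,0,0,0,0,0]' --fingers 0 --squeeze 35

```text
time: 3.62
ee_pos: [0.6733, 0.1304, 0.1509]
eef_rot: [0.023, 1.0, 0.0, 0.0]
ft_force: [0.2, -0.4, 3.5]
width: 0.0577
grip_force: 35.0
```

Gripped at 57.7 mm. Lifting slowly by 7.5 cm.

Call:
arm_command --moves '[0,0,-0.3,0,0,0,-0.7,0,0,0,-1,0,0,0,-1,0,0,0,-1,0,0,0,-1,0,0,0,-1,0,0,0,-1,0,0,0,-0.5,0,0,0,0,0,0,0,0,0]'

```text
time: 4.53
ee_pos: [0.6732, 0.1302, 0.2256]
eef_rot: [0.023, 1.0, 0.0, 0.0]
ft_force: [-1.1, -0.6, -4.7]
width: 0.0581
grip_force: 35.0
```

```bash
python3 - <<'E'
from h import *
from bench import r
s=r.read_state(); print(s['time'],s['ee_pos'],s['ft_force'],s['torque'],s['width'],s['grip_force'])
im=r.camera('scene')[:,:,::-1]; cv2.imwrite('pics/s2.png',cv2.resize(im[120:340,210:450],None,fx=2.5,fy=2.5,interpolation=2))
E
```

```text
4.5333 [0.67320354 0.13022771 0.22556238] [-1.11567757 -0.59774367 -4.66973639] [ 0.02666887 -0.032592    0.0142436 ] 0.05808969828612501 34.98416929040104
```

View pics/s2.png

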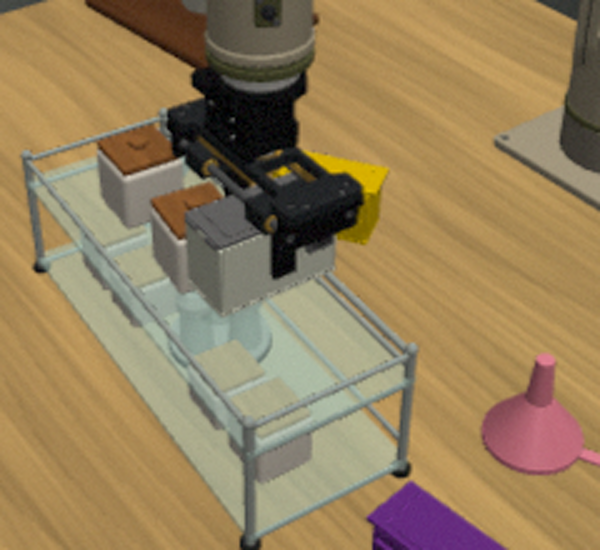

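Box is held level and shut, with its underside about 45 mm above the rail top. Carrying it forward.

Call:
arm_command --moves '[1,-0.25,0,0,2,-0.25,0,0,2.5,-0.25,0,0,2.5,-0.25,0,0,2.5,-0.25,0,0,2.5,-0.25,0,0,2.5,-0.25,0,0,2.5,-0.25,0,0,2,-0.25,0,0,1,-0.25,0,0,0.5,0,0,0,0,0,0,0]'

```text
time: 5.58
ee_pos: [0.4565, 0.1151, 0.2254]
eef_rot: [0.023, 1.0, 0.0, -0.0]
ft_force: [-0.4, 0.0, -3.9]
width: 0.0577
grip_force: 35.0
```

Call:
arm_command --moves '[0,0,1,0,0,0,2,0,0,0,2.2,0,0,0,2.2,0,0,0,2.2,0,0,0,2.2,0,0,0,2.2,0,0,0,2,0,0,0,1.5,0,0,0,0.7,0,0,0,0.3,0,0,0,0,0]'

```text
time: 6.58
ee_pos: [0.4574, 0.1148, 0.0399]
eef_rot: [0.023, 1.0, -0.0, -0.0]
ft_force: [-0.0, -0.2, -4.8]
width: 0.0577
grip_force: 35.0
```

Call:
arm_command --moves '[0,0,0.3,0,0,0,0.3,0,0,0,0.2,0,0,0,0.15,0,0,0,0.12,0,0,0,0.1,0,0,0,0.08,0,0,0,0.07,0,0,0,0,0]'

```text
time: 7.33
ee_pos: [0.4572, 0.115, 0.0272]
eef_rot: [0.023, 1.0, -0.0, -0.0]
ft_force: [-0.4, -0.0, -4.5]
width: 0.0576
grip_force: 35.0
```

Call:
arm_command --moves '[0,0,0.07,0,0,0,0.07,0,0,0,0.07,0,0,0,0,0]'

```text
time: 7.67
ee_pos: [0.4573, 0.1151, 0.0257]
eef_rot: [0.023, 1.0, 0.0, -0.0]
ft_force: [-3.5, -0.9, 4.5]
width: 0.0576
grip_force: 35.0
```

Down on the counter. I'll release, rise slightly, slide to the tabs and look.

Call:
arm_command --moves '[0,0,0,0,0,0,0,0,0,0,0,0,0,0,0,0,0,0,0,0,0,0,-0.8,0,0,0,-0.8,0,1,0,0,0,1.5,0,0,0,1,0,0,0,0.5,0,0,0,0,0,0,0]' --fingers 100

```text
time: 8.67
ee_pos: [0.4162, 0.1171, 0.0413]
eef_rot: [0.022, 1.0, 0.0, -0.0]
ft_force: [-0.2, 0.4, 0.2]
width: 0.0869
grip_force: 0.0
```

```bash
python3 - <<'E'
from h import *
from bench import r
s=r.read_state(); print(s['time'],s['ee_pos'],s['ft_force'],s['width'])
im=r.camera('scene')[:,:,::-1]; cv2.imwrite('pics/s3.png',cv2.resize(im[150:340,290:480],None,fx=3,fy=3,interpolation=2))
E
```

```text
8.6667 [0.41615298 0.11708854 0.04132289] [-0.24996887  0.37276663  0.21411232] 0.08686922956159802
```

View pics/s3.png

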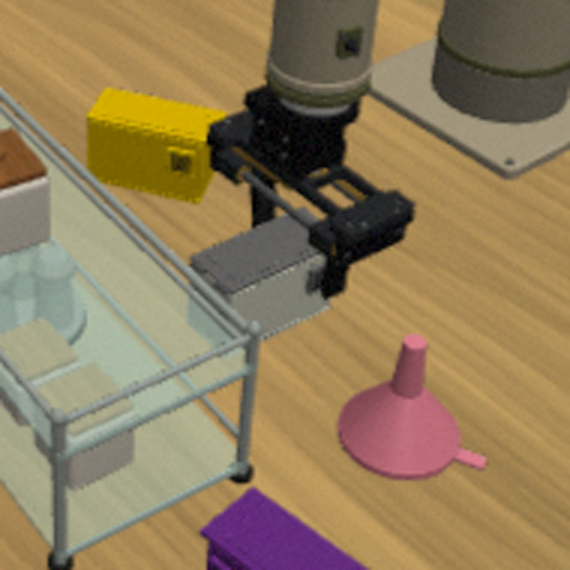

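The box stands shut on the counter with the fingers alongside the tabs at crop (320,278). Squeezing.

Call:
arm_command --moves '[0,0,0,0,0,0,0,0,0,0,0,0,0,0,0,0,0,0,0,0,0,0,0,0,0,0,0,0,0,0,0,0]' --fingers 0 --squeeze 30

```text
time: 9.38
ee_pos: [0.4175, 0.1168, 0.0412]
eef_rot: [0.023, 1.0, 0.0, 0.0]
ft_force: [1.8, 0.5, -2.2]
width: 0.0579
grip_force: 30.0
```

Tabs are fully in at 57.9 mm. Releasing and rising slowly.

Call:
arm_command --moves '[0,0,0,0,0,0,0,0,0,0,0,0,0,0,0,0,0,0,0,0,0,0,-1,0,0,0,-2,0,0,0,-2.5,0,0,0,-2.5,0,0,0,-2.5,0,0,0,-2.5,0,0,0,-2,0]' --fingers 100

```text
time: 10.38
ee_pos: [0.4175, 0.1168, 0.194]
eef_rot: [0.023, 1.0, 0.001, 0.001]
ft_force: [-0.7, -0.5, 0.7]
width: 0.0872
grip_force: 0.0
```

Call:
arm_command --moves '[1.5,0,-1.5,0,1.5,0,-1,0,0,0,0,0]'

```text
time: 10.63
ee_pos: [0.3865, 0.1187, 0.219]
eef_rot: [0.022, 1.0, 0.001, 0.001]
ft_force: [0.8, -0.1, 0.6]
width: 0.0871
grip_force: 0.0
```

```bash
python3 - <<'E'
from h import *
from bench import r
s=r.read_state(); print(s['time'],s['ee_pos'],s['ft_force'],s['width'])
im=r.camera('scene')[:,:,::-1]; cv2.imwrite('pics/s4.png',cv2.resize(im[100:300,290:490],None,fx=2.8,fy=2.8,interpolation=2))
E
```

```text
10.6333 [0.38648511 0.11868073 0.21898721] [ 0.82959763 -0.10623502  0.5870721 ] 0.08712029814559143
```

View pics/s4.png

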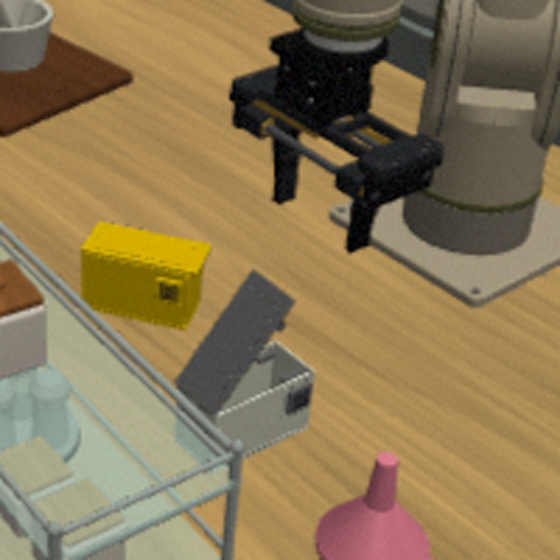

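The lid has sprung up to about 0.85 rad and the box is upright. I'll shut the fingers, lower in front of the lid and push it back.

Call:
arm_command --moves '[0,0,1.5,0,0,0,2,0,0,0,2,0,0,0,1.5,0,0,0,0.4,0,0,0,0,0,0,0,0,0]' --fingers 0 --squeeze 10

```text
time: 11.27
ee_pos: [0.3877, 0.1181, 0.1427]
eef_rot: [0.023, 1.0, -0.0, 0.0]
ft_force: [-0.0, -0.6, -0.6]
width: 0.0481
grip_force: 0.0
```

Call:
arm_command --moves '[-1.2,0,0,0,-1.2,0,0,0,-1.2,0,0,0,-1.2,0,0,0,-1.2,0,0,0,-1.2,0,0,0,-1.2,0,0,0,-1.2,0,0,0,-1.2,0,0,0,-1,0,0,0,-0.7,0,0,0,0,0,0,0]'

```text
time: 12.27
ee_pos: [0.5135, 0.1125, 0.1427]
eef_rot: [0.023, 1.0, 0.0, 0.001]
ft_force: [-0.2, 0.1, 0.1]
width: 0.0007
grip_force: 0.0
```

Call:
arm_command --moves '[-0.7,0,0,0,-0.4,0,0,0,0,0,0,0,0,0,0,0]'

```text
time: 12.6
ee_pos: [0.523, 0.1121, 0.1422]
eef_rot: [0.023, 1.0, 0.0, -0.0]
ft_force: [-0.8, 0.0, 1.7]
width: 0.0001
grip_force: 0.8
```

Call:
arm_command --moves '[1,0,0,0,2,0,0,0,2.5,0,0,0,2.5,0,0,0,2.5,0,-1,0,1.5,0,-2,0,0,0,-2,0,0,0,-2,0,0,0,0,0,0,0,0,0]'

```text
time: 13.43
ee_pos: [0.4032, 0.1177, 0.213]
eef_rot: [0.023, 1.0, 0.001, 0.001]
ft_force: [-0.5, -0.6, -1.0]
width: 0.0007
grip_force: 0.0
```

```bash
python3 - <<'E'
from h import *
from bench import r
s=r.read_state(); print(s['time'],s['ee_pos'],s['ft_force'],s['width'])
im=r.camera('scene')[:,:,::-1]; cv2.imwrite('pics/s5.png',cv2.resize(im[100:300,290:490],None,fx=2.8,fy=2.8,interpolation=2))
E
```

```text
13.4333 [0.40320247 0.11767214 0.21300354] [-0.47241054 -0.56008442 -0.96045501] 0.0007064787341685971
```

View pics/s5.png

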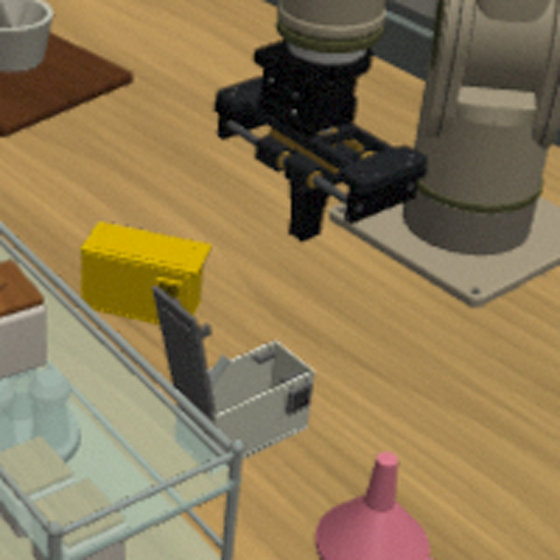

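The lid is leaning back past upright with its lip at crop (158,290), and the gripper is clear. I'll check the angle against the projection, then hand in.

```bash
python3 - <<'E'
from h import *
from bench import r
S=r.camera_info('scene')
for a in (1.57,1.65,1.8):
    x,z=.517-.128*np.cos(a),.072+.128*np.sin(a)
    print(a,[((proj(S,(x,y,z))-(290,100))*2.8).round() for y in (.083,.141)])
print(r.close_job())
E
```

```text
1.57 [array([179., 270.]), array([223., 301.])]
1.65 [array([170., 274.]), array([214., 306.])]
1.8 [array([153., 284.]), array([197., 317.])]
the job is handed in; nothing more can be done
None
```

The job is handed in: the box stands upright on the counter in front of the shelf, its lid opened with the tabs and resting back by itself at about 1.8 rad, measured from the last picture; the system gave no verdict.

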